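Set up the table wheel from its stack of attachments

TASK

The table wheel's four attachments are stacked up after washing. Take the stack apart: stand the post mandrel, the small head and the cup chuck upright each in its own cork-lined storage dish (small, medium and large dish in that order), and push the wide throwing head onto the wheel's spindle until it clicks past the ball detent and sits fully home. Knock nothing over, and leave the kitchen timer and the rubber kidney where they lie.

Things in the scene. Friction and masses are not known exactly. Their poses are not given: they have to be found in the camera images.
- post_mandrel: post mandrel, top of the stack at the start: an upright round post, 48 mm tall over all; rubber-covered stem 18 mm in diameter from 8 mm up to its rounded top, on a plain steel foot 24 mm in diameter and 8 mm high. About 0.07 kg. Origin: centre of the underside of the foot, z up along the post. At the start it stands on the flat top of the small head, within about 4 mm of centre
- small_head: small aluminium wheel head, second from the top: a flat disc 46 mm in diameter and 12 mm thick with turned rings on top, over a foot 36 mm in diameter and 18 mm high (30 mm tall over all). About 0.12 kg. Origin: centre of the underside of the foot, z up. At the start its foot stands inside the shallow cup of the cup chuck (8 mm deep, 44 mm across), so lift it straight up
- cup_chuck: cup chuck, third from the top: a dark steel drum 56 mm in diameter and 40 mm tall with a shallow open cup in its top (44 mm across, 8 mm deep, 6 mm wall). About 0.2 kg. Origin: centre of the underside, z up. At the start it stands on the flat top of the throwing head, within about 4 mm of centre
- throwing_head: throwing head, bottom of the stack, on the table: flat aluminium disc 66 mm in diameter, 12 mm thick, with turned rings on top, over a hub 44 mm in diameter and 24 mm high (36 mm tall over all; the disc spans 24 to 36 mm above the origin). Round bore from below, 19 mm in diameter, 24 mm deep; any turn fits. About 0.25 kg. Origin: centre of the hub's underside, z up
- wheel: table wheel, fixed: white case 205 x 172 mm, round pan (156 mm across, rim 71 mm high), 16 mm spindle in the middle from a flat shoulder 68 mm above the table to its tapered tip at 91 mm. The head stops loosely on 4 sprung balls, underside 11 to 13 mm over the shoulder; 5 to 15 N down clicks it past them onto the shoulder. Origin: on the table under the spindle axis, z up; x away from the knob
- large_dish: large storage dish, for the cup chuck: round turned beech dish fixed to the table, cork-lined recess 72 mm across, 90 mm over all; the floor is 5 mm and the rim 11 mm above the table. Origin: under its centre, on the table, z up
- medium_dish: medium storage dish, for the small head: same make, recess 52 mm across, 70 mm over all; floor 5 mm, rim 11 mm above the table. Origin: under its centre, on the table, z up
- small_dish: small storage dish, for the post mandrel: same make, recess 40 mm across, 58 mm over all; floor 5 mm, rim 11 mm above the table. Origin: under its centre, on the table, z up
- kitchen_timer: round wind-up kitchen timer, red top on a white base, 67 mm in diameter, 44 mm tall, loose; leave it where it is. Origin: centre of its underside
- rubber_kidney: black oval rubber kidney (potter's scraper), 40 x 22 x 8 mm, lying loose among the dishes; leave it where it is. Origin: centre of its underside

How it is judged:
By the outcome, as a careful person would: the job done as asked, in the order asked, and still so for the second after the job is handed in, with the robot touching nothing.
It also fails if it takes over 102 s, if anything falls off the work surface, if the arm or the gripper's body presses on something with over 40 N, if the wrist force passes 120 N, or if a joint passes its speed limit or range.

ROBOT

A 6-joint arm with a two-finger parallel gripper is mounted at the origin on the work surface; the furniture and walls round the work are solid. World frame = base frame: x ahead of the robot, y to its left, z up, the work surface at z = 0. Lengths are in m, angles in rad, forces in N, time in s.
With the tool pointing down it reaches from about 0.375 to 0.975 m from the base axis. Payload 3.8 kg.
Tool frame: the origin (TCP) lies midway between the tips of the shut fingers; the grasp point (between the pads) lies 19 mm behind it; x points along the fingers, y is the direction in which the jaws open and shut, and the axes are right-handed (so a half turn about x gives the same grasp; the last joint's range is limited). The gripper opens to 88 mm and grips with 3 to 60 N. Pads are 18 mm wide; open, the fingers measure 123 mm over their backs; the gripper's body (75 mm by 187 mm) begins 45 mm behind the grasp point.
Start: joints at [-1.252, 0.264, 1.604, -0, 1.274, -0.037], TCP at [0.235, -0.633, 0.239] pointing down, gripper open.
Joint ranges: [-2.63, 2.63], [-0.94, 2.18], [0.31, 2.57], [-1.31, 4.45], [0, 2.66], [-2.55, 2.55]. Speed limits (rad/s): [2.57, 2.57, 3.14, 3.14, 3.14, 3.14].

INTERFACE

Orientations are given as a rotation vector (axis times angle).
In Python, from cell import manip, inverse_kinematics, cams, order gives the robot as it stands. Calls block until the motion is done:
- manip.move_pose(position, orientation): joint-space move of the TCP to a pose.
- manip.move_linear(position, rate=0.15, rot=None): straight line of the TCP; rot=None keeps the orientation; rate is the mean speed in m/s.
- manip.set_joints(angles): joint-space move.
- manip.set_gripper(opening, force=None): finger opening in m; force is the grip in N (None keeps the last); returns when the fingers have stopped.
- manip.dwell(seconds).
- inverse_kinematics(position, orientation): joint angles nearest the present ones, or None.
- manip.state(): the state.
- cams.capture(name): name is "side" or "top"; returns a dict with "image" (420x560x3 uint8, blue, green, red), "z_map" (420x560 float32, m along the optical axis (not along the pixel's ray), 0 where there is no reading), "intrinsics" (3x3 intrinsics, pixels), "k1" (the pictures are not rectified: a ray, as slopes to the right and down, at radius r is drawn at 1 + k1 r^2 times it, then the intrinsics apply), "position" and "orientation" of the camera in the world. Camera axes: x right, y down, z forward; pixel columns grow to the right and rows downward; lengths in m; the calibration is good to about 2 mm. A picture is of the moment at which its call begins.
A pose or a line that the arm cannot do raises manip.IKError and nothing moves.
- order.close_job(): hands the job in, once; it reports no verdict.
The state is a dict: "clock": time; "joint_pos": joint angles; "joint_velocities": joint speeds; "tau": joint torques, N m; "tool_pos": TCP position; "tcp_rot": TCP orientation; "contact_force": force on the tool from outside, world axes, zero at the start; "moment": the same for the moment, N m; "gripper_width": finger opening in m.
Only numpy, scipy, OpenCV 4.12 (cv2) and the standard library are available. Lean on these libraries where they do the work, as an engineer would, in place of code of your own. Each camera call takes 0.05 s, during which the arm holds its last target.

## Working session

There is one attempt and no reset: what is moved stays moved. The work goes in short steps, each a Python script; the robot and the scene stay as the last script left them, time stands still between calls to the robot, and variables do not carry over. Pictures are saved under pics/ and viewed, and the job is handed in when it is done.

```bash
ls; mkdir -p pics
python3 - <<'E'
from cell import manip,cams
import cv2,numpy as np,pickle
np.set_printoptions(precision=4,suppress=True)
for n in("top","side"):
    c=cams.capture(n);pickle.dump(c,open(f"{n}0.pkl","wb"));cv2.imwrite(f"pics/{n}0.png",c["image"])
    print(n,c["intrinsics"],c["k1"],c["position"],c["orientation"],(c["z_map"]>0).mean())
print(manip.state())
E
```

```text
pics
top [[455.5449   0.     278.4545]
 [  0.     455.5449 209.8035]
 [  0.       0.       1.    ]] -0.028256474873863995 [0.3423 0.0013 1.1649] [-2.1683  2.1517 -0.1727] 0.9959523809523809
side [[530.6772   0.     271.8045]
 [  0.     530.6772 209.2488]
 [  0.       0.       1.    ]] -0.03971048153302245 [ 0.303  -1.024   0.8003] [-2.182   0.2146 -0.0913] 0.9230357142857143
{'clock': 0.1, 'joint_pos': array([-1.2519,  0.2646,  1.6052, -0.    ,  1.2737, -0.0369]), 'joint_velocities': array([ 0.0009, -0.0015, -0.0025,  0.0003,  0.0013,  0.0003]), 'tau': array([  0.0003, -50.362 , -35.807 ,   0.0731,   0.0234,  -0.0001]), 'tool_pos': array([ 0.2349, -0.6321,  0.2376]), 'tcp_rot': array([ 2.0282,  0.3667, -2.0288]), 'contact_force': array([ 1.4564, -0.0123,  0.0876]), 'moment': array([ 0.0165,  0.0557, -0.0054]), 'gripper_width': 0.08832929330046721}
```

View pics/top0.png

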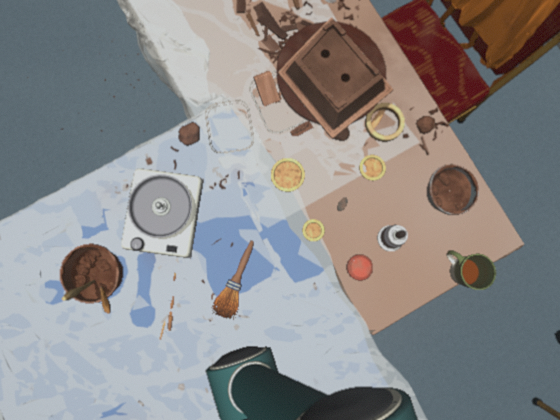

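View pics/side0.png

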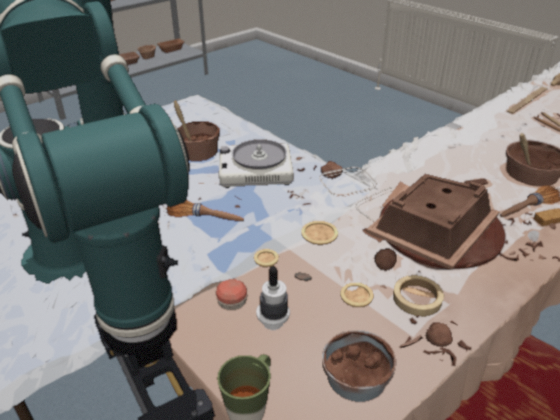

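The top view shows the wheel at (162,207). The large, medium and small dishes are at (288,175), (372,167) and (313,230). The stack is at (395,236), the timer at (359,267) and the kidney at (342,204). In the side view the stack is at about (273,295).

```bash
cat > h.py <<'E'
import numpy as np,cv2,pickle
from scipy.spatial.transform import Rotation as R
np.set_printoptions(precision=4,suppress=True)
def rays(c,px):
    px=np.atleast_2d(np.asarray(px,float));K=c["intrinsics"]
    d=np.stack([(px[:,0]-K[0,2])/K[0,0],(px[:,1]-K[1,2])/K[1,1]],1)
    u=d.copy()
    for _ in range(20): u=d/(1+c["k1"]*(u**2).sum(1,keepdims=True))
    return np.c_[u,np.ones(len(u))]
def rot(c): return R.from_rotvec(c["orientation"]).as_matrix()
def plane(c,px,z):
    w=rays(c,px)@rot(c).T; p=np.asarray(c["position"])
    return p+w*((z-p[2])/w[:,2])[:,None]
def cloud(c):
    h,w=c["z_map"].shape;v,u=np.mgrid[:h,:w]
    r=rays(c,np.c_[u.ravel(),v.ravel()])*c["z_map"].reshape(-1,1)
    P=r@rot(c).T+c["position"]; P[c["z_map"].ravel()==0]=np.nan
    return P.reshape(h,w,3)
def project(c,P):
    q=(np.atleast_2d(P)-c["position"])@rot(c);u=q[:,:2]/q[:,2:]
    u=u*(1+c["k1"]*(u**2).sum(1,keepdims=True));K=c["intrinsics"]
    return u*[K[0,0],K[1,1]]+K[:2,2]
def circ(p):
    A=np.c_[2*p[:,:2],np.ones(len(p))];s=np.linalg.lstsq(A,(p[:,:2]**2).sum(1),rcond=None)[0]
    return s[0],s[1],np.sqrt(s[2]+s[0]**2+s[1]**2)
E
python3 - <<'E'
from h import *
T=pickle.load(open("top0.pkl","rb"));S=pickle.load(open("side0.pkl","rb"))
for n,c in(("top",T),("side",S)):
    P=cloud(c)
    hs=cv2.cvtColor(c["image"],cv2.COLOR_BGR2HSV)
    m=cv2.inRange(hs,(17,70,120),(35,255,255))
    k,l,st,ce=cv2.connectedComponentsWithStats(m)
    for i in range(1,k):
        if st[i,4]>40:
            cs=max(cv2.findContours((l==i).astype(np.uint8),0,1)[0],key=cv2.contourArea)[:,0]
            print(n,ce[i],st[i,4],"circle@11mm",np.array(circ(plane(c,cs,.011))),"z",np.nanmedian(P[l==i][:,2]))
    # table height
    print("table z",np.nanmedian(P[...,2]))
P=cloud(T)
for nm,(u0,u1,v0,v1),lo in(("stack",(370,425,205,265),.02),("timer",(340,380,245,290),.02),("wheel",(110,215,160,265),.03),("kid",(330,355,190,220),.003)):
    Q=P[v0:v1,u0:u1].reshape(-1,3);Q=Q[Q[:,2]>lo]
    print(nm,len(Q),Q.min(0),Q.max(0),np.histogram(Q[:,2],bins=12))
for n,c,b in(("top",T,(100,220,155,265)),("top",T,(280,440,140,300)),("side",S,(200,390,200,340)),("side",S,(205,310,130,195))):
    u0,u1,v0,v1=b;im=c["image"][v0:v1,u0:u1];s=min(800/im.shape[1],600/im.shape[0])
    cv2.imwrite(f"pics/crop_{n}_{u0}.png",cv2.resize(im,None,fx=s,fy=s,interpolation=2))
E
```

```text
top [384.8709 122.1148] 488 circle@11mm [ 0.7424 -0.3049  0.0497] z 0.024945316709408694
top [373.0506 167.0734] 395 circle@11mm [ 0.6162 -0.2676  0.0335] z 0.009612742012021558
top [287.7949 174.788 ] 585 circle@11mm [ 0.5951 -0.0458  0.0422] z 0.008995732428108472
top [313.3892 230.1709] 316 circle@11mm [ 0.4524 -0.1129  0.0272] z 0.010344926977891244
table z 0.004866620074664207
side [319.3333 233.7937] 252 circle@11mm [ 0.5938 -0.0542  0.041 ] z 0.007105235600967541
side [265.7926 258.0276] 217 circle@11mm [ 0.4513 -0.1195  0.0264] z 0.007048193998000718
side [421.8261 283.5   ] 138 circle@11mm [ 0.7482 -0.2882  0.0403] z 0.022212879311491796
side [356.7191 295.9766] 299 circle@11mm [ 0.6151 -0.2736  0.0327] z 0.007499995157617345
side [417.6211 306.8634] 161 circle@11mm [ 0.7393 -0.3032  0.0432] z 0.018979019124111707
side [174.2755 382.8673] 98 circle@11mm [ 0.2329 -0.419   0.0162] z 0.33144993388530186
table z 0.0037387365631405545
stack 656 [ 0.3654 -0.3293  0.0242] [ 0.4633 -0.249   0.1521] (array([ 44, 115,  21,  29,  88,  43,  97, 136,  12,  12,   9,  50]), array([0.0242, 
[... 172 characters left out ...]
y([  5,   4,   9,  16,  20,  46,  63,  88, 114, 125,  68,  12]), array([0.0207, 0.0232, 0.0257, 0.0282, 0.0307, 0.0332, 0.0357, 0.0382,
       0.0407, 0.0432, 0.0457, 0.0483, 0.0508]))
wheel 5882 [0.3604 0.1704 0.0302] [0.6015 0.391  0.0957] (array([  50,   63,  133,  497, 2308, 1933,  347,  420,   90,    9,   17,
         15]), array([0.0302, 0.0356, 0.0411, 0.0465, 0.052 , 0.0575, 0.0629, 0.0684,
       0.0738, 0.0793, 0.0847, 0.0902, 0.0957]))
kid 477 [ 0.4805 -0.2197  0.003 ] [ 0.5572 -0.1562  0.0136] (array([101,  92,  93,  51,  45,  24,  22,  12,  11,  19,   5,   2]), array([0.003 , 0.0039, 0.0048, 0.0057, 0.0065, 0.0074, 0.0083, 0.0092,
       0.0101, 0.011 , 0.0118, 0.0127, 0.0136]))
```

View pics/crop_top_100.png

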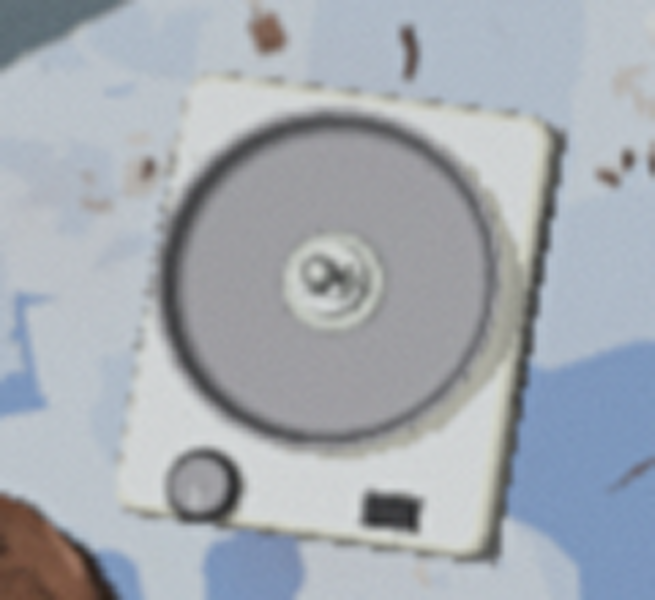

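View pics/crop_top_280.png

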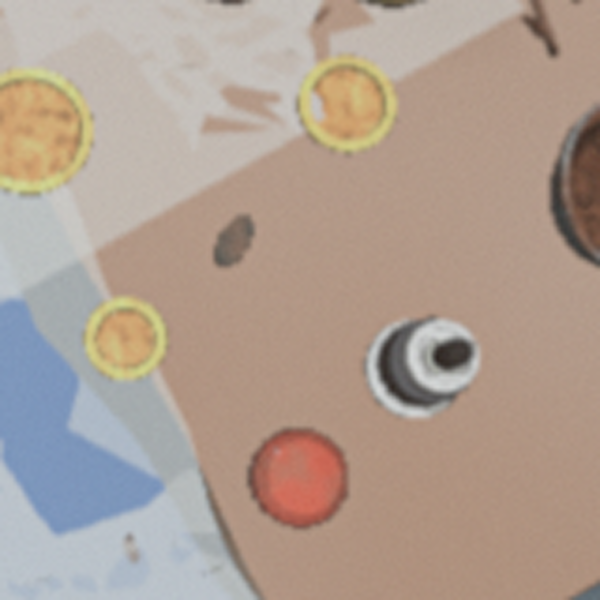

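View pics/crop_side_200.png

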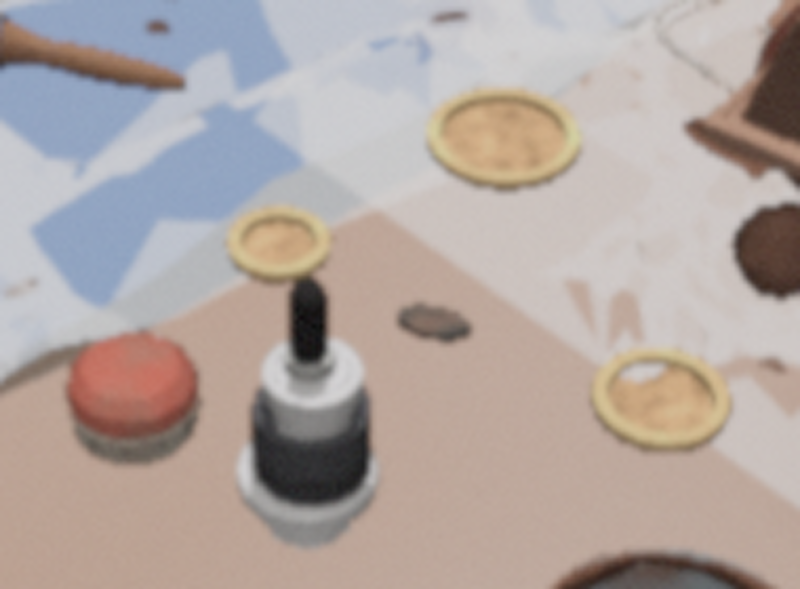

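View pics/crop_side_205.png

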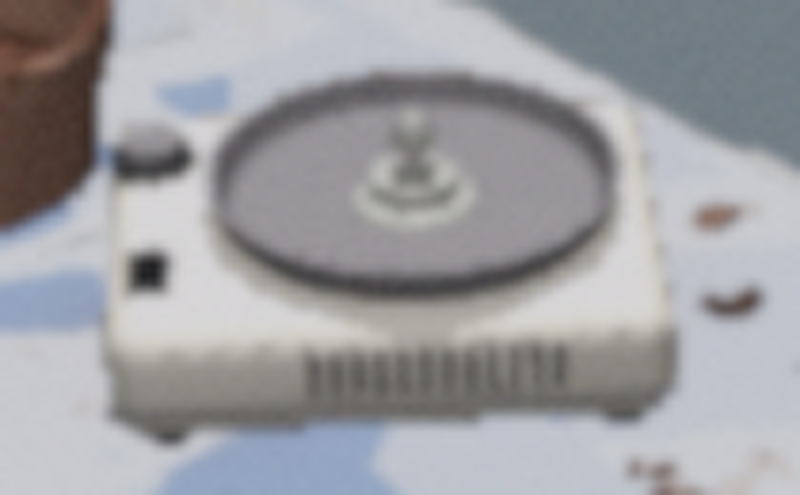

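Run:
```python
from h import *
T=pickle.load(open("top0.pkl","rb"));S=pickle.load(open("side0.pkl","rb"))
def comps(c,m,b,zs,mn=15):
    u0,u1,v0,v1=b;M=np.zeros_like(m);M[v0:v1,u0:u1]=m[v0:v1,u0:u1]
    k,l,st,ce=cv2.connectedComponentsWithStats(M)
    for i in range(1,k):
        if st[i,4]<mn: continue
        print("  ",st[i],ce[i],[plane(c,ce[i],z)[0,:2] for z in zs])
def tri(a,b):
    d1=(rays(T,a)@rot(T).T)[0];d2=(rays(S,b)@rot(S).T)[0];p1=np.array(T["position"]);p2=np.array(S["position"])
    s=np.linalg.lstsq(np.c_[d1,-d2],p2-p1,rcond=None)[0];A=p1+s[0]*d1;B=p2+s[1]*d2
    return (A+B)/2,A-B
hT=cv2.cvtColor(T["image"],cv2.COLOR_BGR2HSV);hS=cv2.cvtColor(S["image"],cv2.COLOR_BGR2HSV)
for c,h,b in((T,hT,(370,425,205,265)),(S,hS,(245,300,255,340))):
    print("dark");comps(c,cv2.inRange(h,(0,0,0),(180,255,75)),b,(.056,.12,.146))
    print("bright");comps(c,cv2.inRange(h,(0,0,130),(180,45,255)),b,(.036,.098))
print("spindle",tri((158.6,204.8),(258.9,145.1)))
print("knob ",tri((137,243.5),(223.6,150)))
for z in(.068,.071,.091):
  print(z,plane(T,[161,206.5],z)[0],plane(T,[158.6,204.8],z)[0],plane(S,[258.9,145.1],z)[0])
# medium dish white blob
P=cloud(T);print(P[160:175:1,362:384,2].round(3)[::2])
Q=P.reshape(-1,3);
for n,x,y in(("L",.595,-.046),("M",.616,-.268),("S",.452,-.113),("W",.49,.28)):
    d=np.hypot(Q[:,0]-x,Q[:,1]-y);
    for r in(.08,.12,.16):print(n,r,np.nanmax(Q[d<r][:,2]))
for n,c,b in(("top",T,(135,190,185,230)),("side",S,(235,285,130,165)),("top",T,(365,430,205,265)),("side",S,(240,305,260,335))):
    u0,u1,v0,v1=b;im=c["image"][v0:v1,u0:u1];s=int(min(800/im.shape[1],600/im.shape[0]));print(n,b,s)
    cv2.imwrite(f"pics/c2_{n}_{u0}.png",cv2.resize(im,None,fx=s,fy=s,interpolation=0))
```

```text
dark
   [381 229  11  18  45] [384.3333 238.8667] [array([ 0.4266, -0.2827]), array([ 0.4218, -0.2663]), array([ 0.4198, -0.2597])]
   [396 231   9   7  49] [400.0612 234.    ] [array([ 0.4389, -0.3221]), array([ 0.4333, -0.3034]), array([ 0.431 , -0.2958])]
bright
   [377 225  31  27 399] [392.2431 236.9825] [array([ 0.433 , -0.3079]), array([ 0.428 , -0.2909])]
dark
   [269 266   8  20 136] [272.6471 275.9118] [array([ 0.446 , -0.2304]), array([ 0.4337, -0.2986]), array([ 0.4287, -0.3263])]
   [261 296  26  24 389] [273.3933 309.5938] [array([ 0.4296, -0.3232]), array([ 0.4187, -0.3835]), array([ 0.4143, -0.4079])]
bright
   [245 255  15  20 189] [249.8836 263.6402] [array([ 0.4089, -0.1608]), array([ 0.4003, -0.2308])]
   [260 279  28  24 357] [274.0364 290.1849] [array([ 0.4446, -0.2516]), array([ 0.4331, -0.3142])]
   [255 304  36  28 354] [271.5028 320.1554] [array([ 0.4242, -0.3308]), array([ 0.4143, -0.387 ])]
spindle (array([0.5018, 0.2634, 0.0895]), array([-0.0017,  0.0001, -0.0002]))
knob  (array([0.4095, 0.3205, 0.0542]), array([ 0.0023, -0.0001,  0.0001]))
0.068 [0.5    
[... 1045 characters left out ...]
3 0.011 0.004 0.006 0.006 0.007 0.007 0.006 0.008 0.009 0.004
  0.006 0.007 0.007 0.006 0.002 0.007 0.004 0.009 0.016 0.015]
 [0.011 0.014 0.01  0.015 0.008 0.008 0.009 0.005 0.007 0.008 0.007 0.005
  0.009 0.002 0.008 0.008 0.008 0.006 0.01  0.013 0.013 0.009]]
L 0.08 0.01750901779857328
L 0.12 0.05320947962573763
L 0.16 0.13930406093508618
M 0.08 0.02939208234840951
M 0.12 0.09135406973224791
M 0.16 0.16391412670878225
S 0.08 0.019377510574231538
S 0.12 0.04359091960427741
S 0.16 0.05075984540310352
W 0.08 0.09565974417621637
W 0.12 0.09565974417621637
W 0.16 0.09565974417621637
top (135, 190, 185, 230) 13
side (235, 285, 130, 165) 16
top (365, 430, 205, 265) 10
side (240, 305, 260, 335) 8
```

View pics/c2_top_135.png

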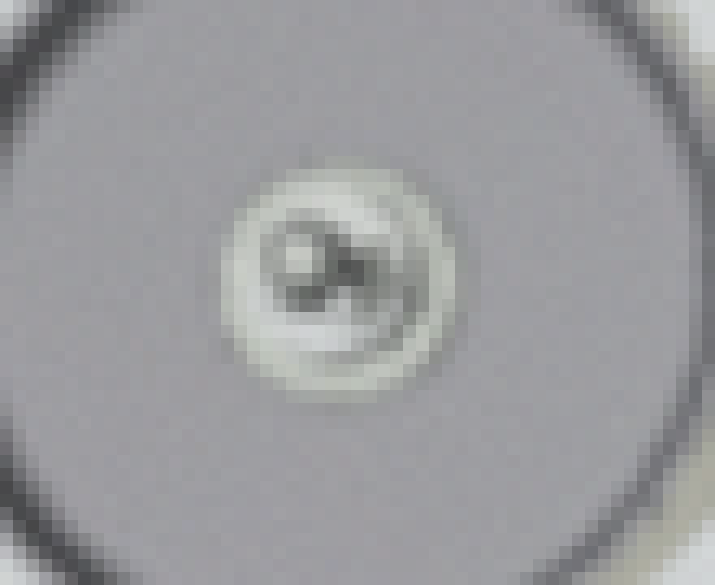

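View pics/c2_side_235.png

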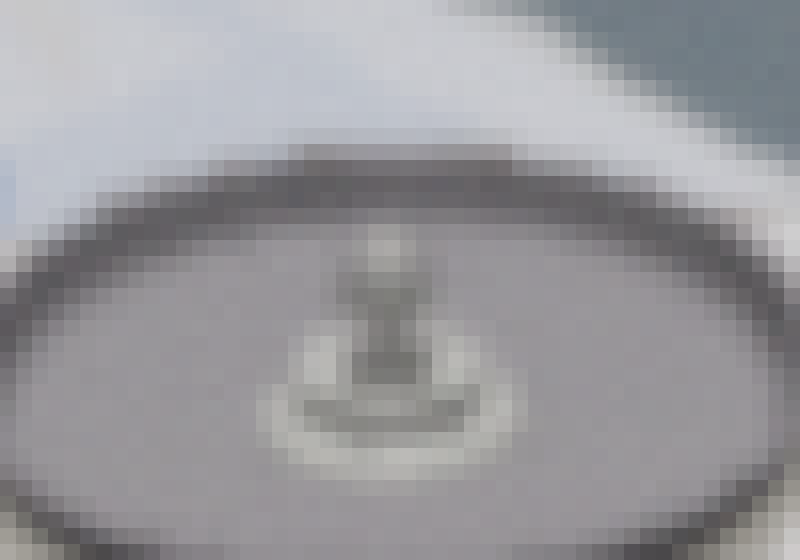

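View pics/c2_top_365.png

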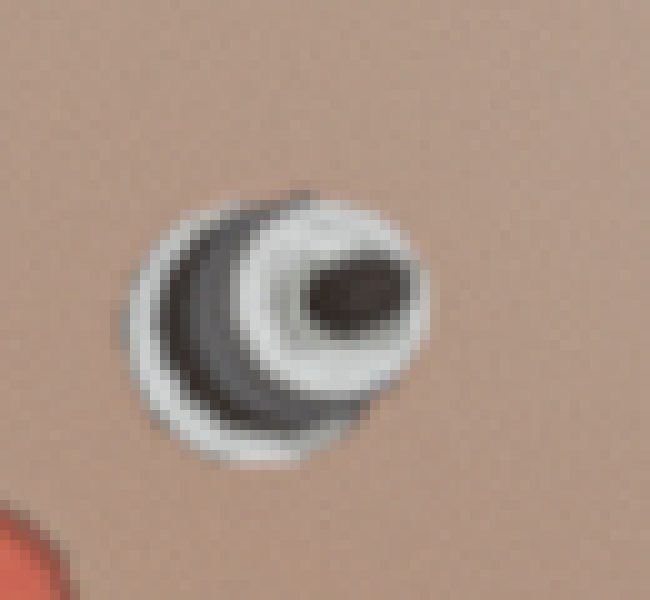

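View pics/c2_side_240.png

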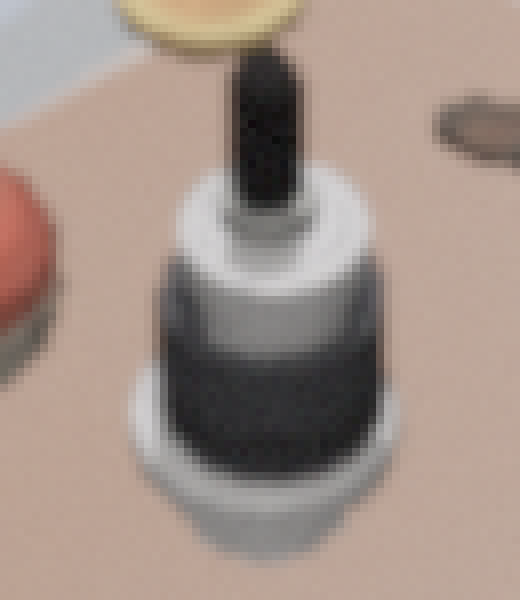

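Run:
```python
from h import *
T=pickle.load(open("top0.pkl","rb"));S=pickle.load(open("side0.pkl","rb"))
def tri(a,b):
    d1=(rays(T,a)@rot(T).T)[0];d2=(rays(S,b)@rot(S).T)[0];p1=np.array(T["position"]);p2=np.array(S["position"])
    s=np.linalg.lstsq(np.c_[d1,-d2],p2-p1,rcond=None)[0];A=p1+s[0]*d1;B=p2+s[1]*d2
    return (A+B)/2,A-B
print("small top",plane(T,(397.9,234.4),.098),plane(S,(273.9,288),.098),tri((397.9,234.4),(273.9,288)))
print("throw T",plane(T,(390.3,238.0),.036), "S",plane(S,(272.6,318),.036))
print("mandrel",plane(T,(401.7,233.7),.146),tri((401.7,233.7),(272.6,268)))
print("spindle",tri((157.8,204.6),(258.6,144.5)),plane(T,(157.8,204.6),.091),plane(S,(258.6,144.5),.091))
print("boss",plane(T,(160.5,206.3),.066),plane(S,(258.9,(380+480)/2/16+129.5-1),.066))
# pan
for n,c,b in(("T",T,(110,210,160,255)),("S",S,(215,300,130,185))):
    g=cv2.GaussianBlur(c["image"],(3,3),0);h=cv2.cvtColor(g,cv2.COLOR_BGR2HSV)
    seed=(160,190) if n=="T" else (258,163)
    for th in(150,165,175):
        m=np.zeros(h.shape[:2],np.uint8);u0,u1,v0,v1=b
        m[v0:v1,u0:u1]=(h[v0:v1,u0:u1,2]<th)*255
        k,l=cv2.connectedComponents(m);m=(l==l[seed[1],seed[0]]).astype(np.uint8)
        cs=max(cv2.findContours(m,0,1)[0],key=cv2.contourArea)[:,0].astype(float)
        p=plane(c,cs,.071)
        for _ in range(5):
            f=circ(p);r=np.hypot(p[:,0]-f[0],p[:,1]-f[1])-f[2];p=p[abs(r)<max(.002,1.5*r.std())]
        print(n,th,m.sum(),np.array(f),r.std(),len(p),len(cs))
# dishes: cork/rim outer contour, half-pixel grown
for n,c in(("T",T),):
    m=cv2.inRange(cv2.cvtColor(c["image"],cv2.COLOR_BGR2HSV),(12,60,100),(38,255,255))
    for s in((287.8,174.8),(373,167),(313.4,230.2)):
        q=np.zeros_like(m);cv2.circle(q,(round(s[0]),round(s[1])),24,255,-1);q&=m
        cs=max(cv2.findContours(q,0,1)[0],key=cv2.contourArea)[:,0]
        e=cv2.fitEllipse(cs.astype(np.float32));print(e,plane(c,e[0],.0095),np.array(circ(plane(c,cs,.009))))
```

```text
small top [[ 0.4342 -0.3046  0.098 ]] [[ 0.4339 -0.3084  0.098 ]] (array([ 0.4345, -0.3054,  0.0951]), array([ 0., -0.,  0.]))
throw T [[ 0.4304 -0.3029  0.036 ]] S [[ 0.4273 -0.3258  0.036 ]]
mandrel [[ 0.4318 -0.2996  0.146 ]] (array([ 0.4328, -0.3009,  0.1418]), array([-0.0013,  0.0001, -0.0001]))
spindle (array([0.5017, 0.265 , 0.0906]), array([-0.0009,  0.0001, -0.0001])) [[0.5012 0.265  0.091 ]] [[0.502  0.2644 0.091 ]]
boss [[0.5008 0.2644 0.066 ]] [[0.4993 0.2477 0.066 ]]
T 150 233871 [ 0.5733 -0.0337  0.7283] 0.03559599397977127 832 1956
T 165 3256 [0.4974 0.2538 0.0847] 0.004294700793214438 134 315
T 175 3531 [0.4967 0.2536 0.0859] 0.00430515952832115 132 311
S 150 233401 [0.6148 0.6853 1.2865] 0.04160353962019875 877 1956
S 165 1348 [0.4994 0.2474 0.0855] 0.0018216665925196193 67 128
S 175 2205 [0.4864 0.2095 0.1212] 0.007939549934103118 125 290
((287.3919982910156, 174.49795532226562), (32.31358337402344, 33.4027099609375), 99.64591217041016) [[ 0.5952 -0.0461  0.0095]] [ 0.5955 -0.0461  0.043 ]
((375.16998291015625, 167.10450744628906), (36.465763092041016, 42.780845642089844), 19.570913314819336) [[ 0.6176 -0.2754  0.0095]] [ 0.6169 -0.2721  0.0495]
((319.18255615234375, 225.9710693359375), (32.08626174926758, 38.36677169799805), 157.82337951660156) [[ 0.4619 -0.1278  0.0095]] [ 0.4621 -0.1283  0.0436]
```

```bash
cat >> h.py <<'E'
def down(deg):
    a=np.radians(deg);ca,sa=np.cos(a),np.sin(a)
    return R.from_matrix(np.array([[0,ca,sa],[0,sa,-ca],[-1,0,0]])).as_rotvec()
def snap(cams,tag,crops={}):
    for n in("top","side"):
        c=cams.capture(n);pickle.dump(c,open(f"{n}_{tag}.pkl","wb"))
        im=c["image"]
        if n in crops:
            u0,u1,v0,v1=crops[n];im=im[v0:v1,u0:u1];s=int(min(800/im.shape[1],600/im.shape[0]));im=cv2.resize(im,None,fx=s,fy=s,interpolation=0)
        cv2.imwrite(f"pics/{n}_{tag}.png",im)
def log(manip,t=""):
    s=manip.state();print(t,"t%.2f"%s["clock"],"p",s["tool_pos"],"F",s["contact_force"].round(2),"w%.4f"%s["gripper_width"])
    return s
E
python3 - <<'E'
from h import *
from cell import manip,inverse_kinematics as ik
print(down(0),manip.state()["tcp_rot"])
for n,p in(("stack",(.432,-.301)),("S",(.4524,-.1129)),("M",(.6162,-.2676)),("L",(.595,-.046)),("W",(.5015,.2648))):
    for a in range(-180,180,15):
        q=[ik(np.array([*p,z]),down(a)) for z in(.012,.25)]
        if q[0] is not None and q[1] is not None and abs(q[0][5])<1.7: print(n,a,q[0].round(2),q[1].round(2)[5])
T=pickle.load(open("top0.pkl","rb"));Q=cloud(T).reshape(-1,3)
for n,x,y in(("L",.595,-.046),("M",.616,-.268)):
    d=np.hypot(Q[:,0]-x,Q[:,1]-y);k=(d<.17)&(Q[:,2]>.06)
    print(n,d[k].min(),Q[k][np.argmin(d[k])],Q[k].min(0),Q[k].max(0))
E
```

```text
[ 1.2092  1.2092 -1.2092] [ 2.0282  0.3667 -2.0288]
stack -120 [-0.66  0.24  2.1   0.    0.8   1.44] 1.44
stack -105 [-0.66  0.24  2.1  -0.    0.8   1.18] 1.18
stack -90 [-0.66  0.24  2.1  -0.    0.8   0.91] 0.91
stack -75 [-0.66  0.24  2.1   0.    0.8   0.65] 0.65
stack -60 [-0.66  0.24  2.1  -0.    0.8   0.39] 0.39
stack -45 [-0.66  0.24  2.1  -0.    0.8   0.13] 0.13
stack -30 [-0.66  0.24  2.1  -0.    0.8  -0.13] -0.13
stack -15 [-0.66  0.24  2.1  -0.    0.8  -0.39] -0.39
stack 0 [-0.66  0.24  2.1  -0.    0.8  -0.66] -0.66
stack 15 [-0.66  0.24  2.1  -0.    0.8  -0.92] -0.92
stack 30 [-0.66  0.24  2.1  -0.    0.8  -1.18] -1.18
stack 45 [-0.66  0.24  2.1  -0.    0.8  -1.44] -1.44
S -105 [-0.3   0.14  2.23 -0.    0.77  1.53] 1.53
S -90 [-0.3   0.14  2.23 -0.    0.77  1.27] 1.27
S -75 [-0.3   0.14  2.23  0.    0.77  1.01] 1.01
S -60 [-0.3   0.14  2.23 -0.    0.77  0.75] 0.75
S -45 [-0.3   0.14  2.23 -0.    0.77  0.49] 0.49
S -30 [-0.3   0.14  2.23 -0.    0.77  0.23] 0.23
S -15 [-0.3   0.14  2.23 -0.    0.77 -0.04] -0.04
S 0 [-0.3   0.14  2.23 -0.    0.77 -0.3 ] -0.3
S 15 [-0.3   0.14
[... 1628 characters left out ...]
2 0.97] 0.97
W -15 [ 0.44  0.31  2.02 -0.    0.82  0.7 ] 0.7
W 0 [ 0.44  0.31  2.02 -0.    0.82  0.44] 0.44
W 15 [ 0.44  0.31  2.02 -0.    0.82  0.18] 0.18
W 30 [ 0.44  0.31  2.02  0.    0.82 -0.08] -0.08
W 45 [ 0.44  0.31  2.02 -0.    0.82 -0.34] -0.34
W 60 [ 0.44  0.31  2.02 -0.    0.82 -0.61] -0.61
W 75 [ 0.44  0.31  2.02 -0.    0.82 -0.87] -0.87
W 90 [ 0.44  0.31  2.02 -0.    0.82 -1.13] -1.13
W 105 [ 0.44  0.31  2.02 -0.    0.82 -1.39] -1.39
W 120 [ 0.44  0.31  2.02 -0.    0.82 -1.65] -1.65
L 0.12956069930627892 [ 0.6822 -0.1418  0.0908] [ 0.673  -0.1806  0.0601] [ 0.7646 -0.0444  0.1613]
M 0.11688013413055966 [ 0.7067 -0.1943  0.0884] [ 0.4467 -0.4302  0.0601] [ 0.786  -0.125   0.1639]
```

Run:
```python
from h import *
from cell import manip,cams
p=np.array([.432,-.300,.20])
manip.move_pose(p,down(-30));log(manip,"above")
manip.set_gripper(.05,15);log(manip)
snap(cams,"a",{"top":(340,450,190,280),"side":(220,330,200,320)})
P=np.array([[p[0],p[1],.2],[p[0]+.034*.866,p[1]-.034*.5,.2],[p[0]-.034*.866,p[1]+.034*.5,.2]])
for n in("top","side"):print(n,project(pickle.load(open(n+"_a.pkl","rb")),P))
```

```text
above t1.54 p [ 0.4321 -0.301   0.2004] F [-0.14 -0.08  0.88] w0.0881
 t2.25 p [ 0.432 -0.3    0.2  ] F [-0.36  0.6  -0.37] w0.0501
top [[409.1872 231.4329]
 [416.5447 217.8636]
 [401.7515 245.1292]]
side [[271.2746 243.4161]
 [289.4319 247.2211]
 [253.4709 239.682 ]]
```

View pics/side_a.png

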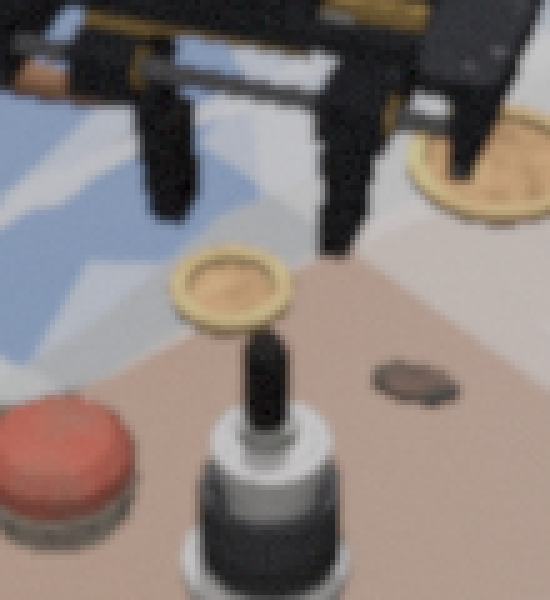

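View pics/top_a.png

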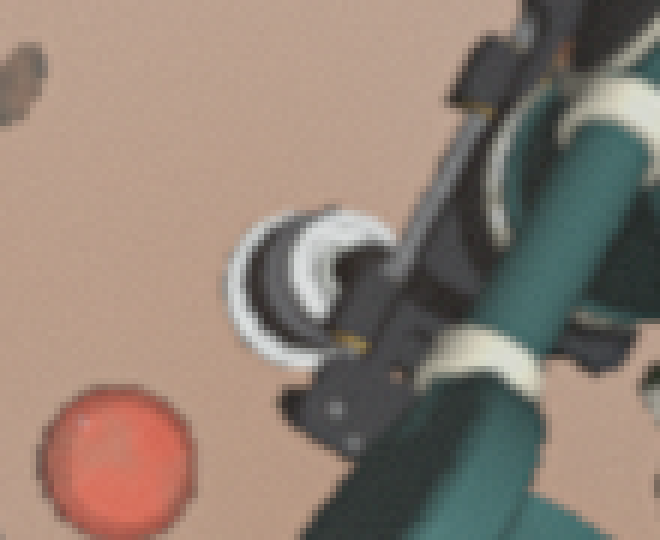

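The side crop shows the fingertips' midpoint at about u=271, against 271.3 projected, so the camera and robot agree. The stem is in line with them. Next I pick the mandrel.

Run:
```python
from h import *
from cell import manip,cams
x,y=.433,-.3003
manip.move_linear(np.array([x,y,.111]),rate=.1);log(manip,"down")
manip.set_gripper(0.0,12);log(manip,"grip")
snap(cams,"b",{"side":(220,330,200,320)})
manip.move_linear(np.array([x,y,.20]),rate=.12);log(manip,"up")
snap(cams,"c",{"side":(220,330,180,300)})
```

```text
down t3.39 p [ 0.4335 -0.3007  0.1117] F [ 0.07 -0.23  0.95] w0.0499
grip t3.98 p [ 0.4332 -0.3004  0.1113] F [-0.31 -0.03  1.13] w0.0177
up t4.97 p [ 0.4325 -0.2999  0.1991] F [-0.76 -0.05 -0.94] w0.0176
```

View pics/side_b.png

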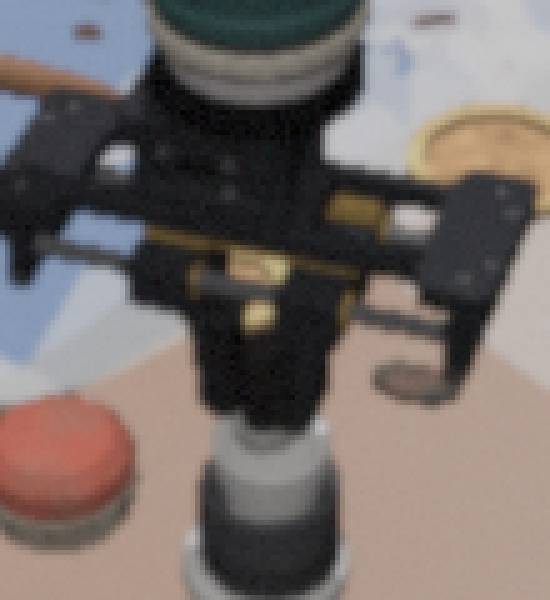

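View pics/side_c.png

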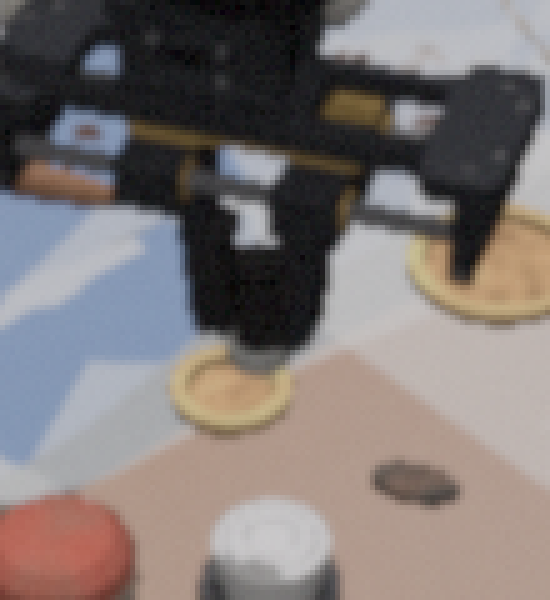

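Side views b and c show the mandrel gripped (17.6 mm) and lifted clear, and the small head is still seated.

```bash
cat >> h.py <<'E'
def place(manip,x,y,zt,deg,op,hi=.2,slow=.04,tol=3.0):
    manip.move_pose(np.array([x,y,hi]),down(deg));log(manip,"over")
    manip.move_linear(np.array([x,y,zt+.012]),rate=.12)
    b=manip.state()["contact_force"][2]
    manip.move_linear(np.array([x,y,zt]),rate=slow)
    s=log(manip,"set");print("dF",s["contact_force"][2]-b)
    manip.set_gripper(op);log(manip,"open")
E
python3 - <<'E'
from h import *
from cell import manip,cams
x,y=.4524,-.1129
place(manip,x,y,.0185,-30,.045)
manip.move_linear(np.array([x,y,.10]),rate=.15)
X,Y=.4342,-.3052
manip.move_pose(np.array([X,Y,.17]),down(-30));manip.set_gripper(.07);log(manip,"above")
snap(cams,"d")
E
```

```text
over t5.85 p [ 0.4525 -0.1134  0.1999] F [ 0.23 -0.35  0.04] w0.0171
set t7.86 p [ 0.4522 -0.1128  0.0182] F [-0.83 -0.61 -0.27] w0.0175
dF -0.3170104549384686
open t8.43 p [ 0.4524 -0.1129  0.0185] F [-0.28 -0.37 -0.03] w0.0450
above t10.50 p [ 0.4343 -0.3049  0.17  ] F [ 0.59 -0.16  0.03] w0.0699
```

View pics/side_d.png

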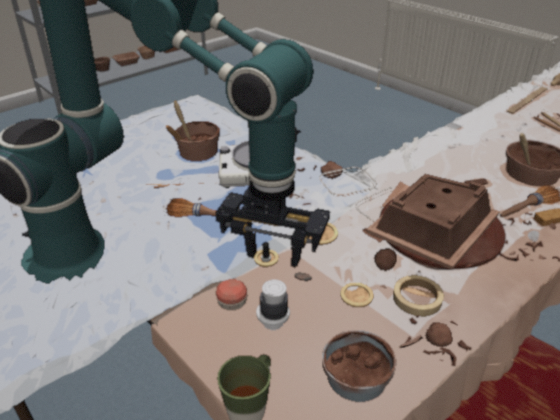

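View pics/top_d.png

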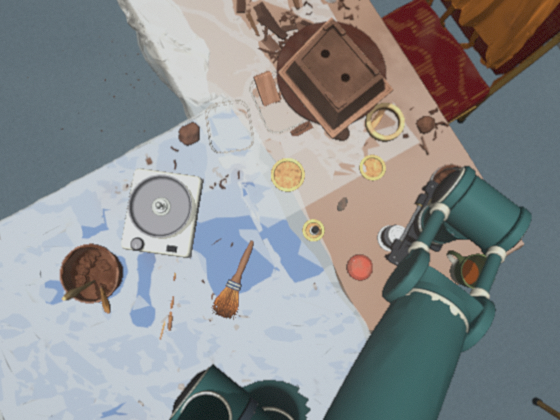

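The top view shows the mandrel upright in the small dish at (314,230). The small head is next.

Run:
```python
from h import *
from cell import manip,cams
X,Y=.4342,-.3052
manip.move_linear(np.array([X,Y,.0797]),rate=.08);log(manip,"down")
manip.set_gripper(0.0,25);log(manip,"grip")
manip.move_linear(np.array([X,Y,.115]),rate=.05);log(manip,"up")
manip.move_linear(np.array([X,Y,.19]),rate=.12);log(manip,"up")
snap(cams,"e",{"side":(220,330,190,330)})
```

```text
down t11.88 p [ 0.4347 -0.3056  0.0804] F [-0.65 -0.46 -0.32] w0.0700
grip t12.37 p [ 0.4343 -0.3053  0.08  ] F [-1.83  0.32  1.71] w0.0453
up t13.22 p [ 0.434  -0.3051  0.1149] F [-0.12  0.35 -0.14] w0.0453
up t14.00 p [ 0.4337 -0.3049  0.1893] F [ 0.93  1.25 -1.34] w0.0450
```

View pics/side_e.png

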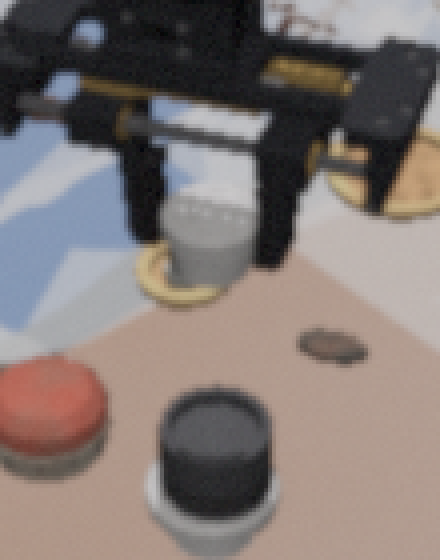

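Run:
```python
from h import *
from cell import manip,cams
x,y=.6162,-.2676
place(manip,x,y,.0172,-40,.062)
manip.move_linear(np.array([x,y,.12]),rate=.15)
X,Y=.4325,-.304
manip.move_pose(np.array([X,Y,.14]),down(-45));manip.set_gripper(.08);log(manip,"above")
snap(cams,"f")
c=pickle.load(open("side_f.pkl","rb"));cv2.imwrite("pics/side_f2.png",cv2.resize(c["image"][230:340,220:400],None,fx=4,fy=4,interpolation=0))
```

```text
over t14.87 p [ 0.6149 -0.2675  0.1988] F [-1.11 -0.21 -1.25] w0.0450
set t16.89 p [ 0.6161 -0.2675  0.0169] F [ 0.71 -0.1  -0.89] w0.0453
dF 0.0854714343329136
open t17.33 p [ 0.6163 -0.2676  0.0173] F [ 0.7  -0.33 -0.36] w0.0618
above t19.40 p [ 0.433  -0.3038  0.1399] F [0.27 0.16 0.71] w0.0802
```

View pics/side_f2.png

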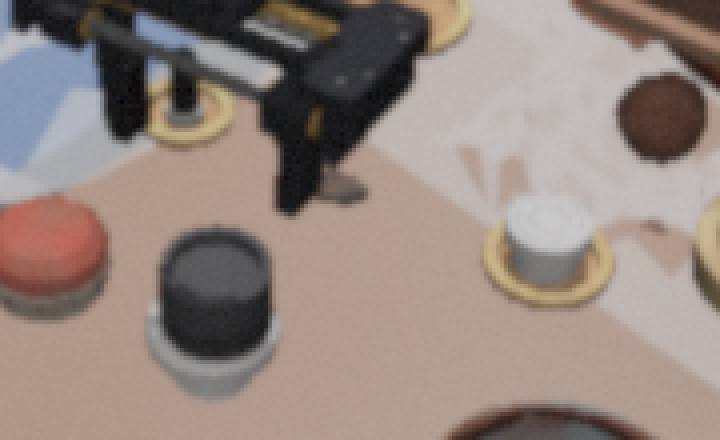

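View pics/top_f.png

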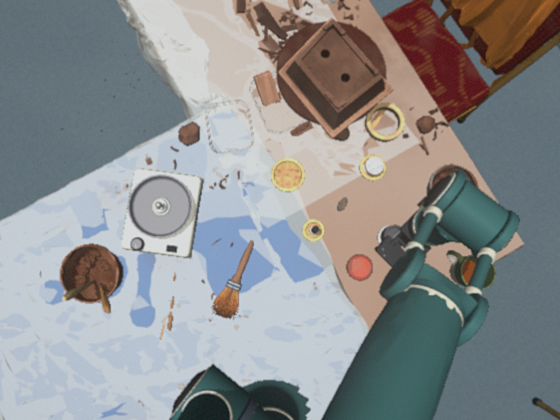

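Side f shows the small head standing in the medium dish and the mandrel standing in the small dish. The chuck and throwing head are undisturbed.

Run:
```python
from h import *
from cell import manip,cams
c=pickle.load(open("side_f.pkl","rb"))
print(plane(c,(273.4,286.3),.076)-[0,.028,0])
g=cv2.cvtColor(c["image"],cv2.COLOR_BGR2HSV);m=cv2.inRange(g,(0,0,0),(180,255,105))
M=np.zeros_like(m);M[284:325,255:295]=m[284:325,255:295]
k,l,st,ce=cv2.connectedComponentsWithStats(M);print(st[1:],ce[1:])
```

```text
[[ 0.438  -0.3092  0.076 ]]
[[260 287  28  33 792]] [[273.4735 303.375 ]]
```

Run:
```python
from h import *
c=pickle.load(open("side_f.pkl","rb"))
a=np.linspace(0,2*np.pi,90)
for X,Y in((.4342,-.3052),(.432,-.303),(.433,-.308)):
    p=project(c,np.c_[X+.028*np.cos(a),Y+.028*np.sin(a),0*a+.076]);q=project(c,np.c_[X+.033*np.cos(a),Y+.033*np.sin(a),0*a+.036])
    print(X,Y,"chuck rim u",p[:,0].min(),p[:,0].max(),"v",p[:,1].min(),"disc u",q[:,0].min(),q[:,0].max(),q[:,1].max())
```

```text
0.4342 -0.3052 chuck rim u 259.2297602361288 288.46655419240096 v 284.9864883588262 disc u 257.2480413662958 290.92320371381663 322.4792247261179
0.432 -0.303 chuck rim u 257.905759220297 287.1006458388076 v 284.3790969272915 disc u 255.9568330702873 289.58491871456556 321.80463238053073
0.433 -0.308 chuck rim u 258.85862404516416 288.16414404947966 v 286.05056864015313 disc u 256.8808826052935 290.63324703243495 323.65733919730343
```

Run:
```python
from h import *
from cell import manip,cams
X,Y=.433,-.307
manip.move_linear(np.array([X,Y,.0485]),rate=.09);log(manip,"down")
manip.set_gripper(0.0,30);log(manip,"grip")
manip.move_linear(np.array([X,Y,.08]),rate=.05);log(manip,"up")
manip.move_linear(np.array([X,Y,.19]),rate=.12);log(manip,"up")
snap(cams,"g",{"side":(220,330,190,330)})
```

```text
down t20.67 p [ 0.4336 -0.3074  0.0492] F [-0.25  0.95 -0.13] w0.0803
grip t21.16 p [ 0.4329 -0.3068  0.0488] F [-1.18  1.78  3.72] w0.0555
up t21.94 p [ 0.4329 -0.3069  0.08  ] F [ 0.24  0.3  -2.33] w0.0555
up t23.01 p [ 0.4324 -0.3065  0.1889] F [ 0.13 -0.88 -1.98] w0.0555
```

View pics/side_g.png

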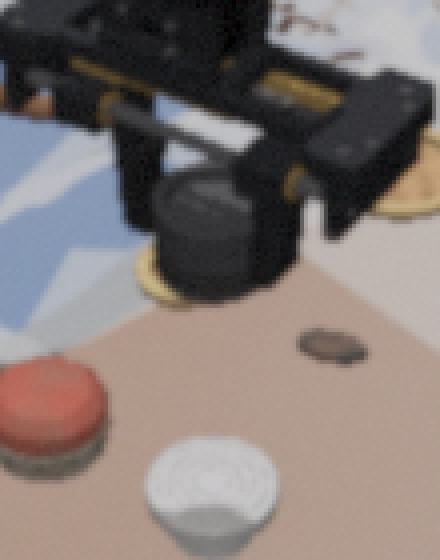

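Run:
```python
from h import *
from cell import manip,cams
x,y=.5952,-.046
place(manip,x,y,.0178,45,.076)
manip.move_linear(np.array([x,y,.12]),rate=.15)
manip.move_pose(np.array([.50,-.13,.26]),down(0));log(manip,"off")
snap(cams,"h",{"top":(370,420,215,260),"side":(240,305,280,340)})
c=pickle.load(open("side_h.pkl","rb"));cv2.imwrite("pics/side_h2.png",c["image"])
```

```text
over t24.28 p [ 0.5948 -0.0466  0.1995] F [ 0.06 -0.25 -1.73] w0.0555
set t26.30 p [ 0.5954 -0.046   0.0177] F [ 0.35  0.56 -0.96] w0.0554
dF 1.2271494050204554
open t26.79 p [ 0.5952 -0.046   0.0179] F [0.14 0.08 0.1 ] w0.0759
off t28.41 p [ 0.4996 -0.1297  0.2584] F [-0.36  0.33 -0.02] w0.0760
```

View pics/side_h2.png

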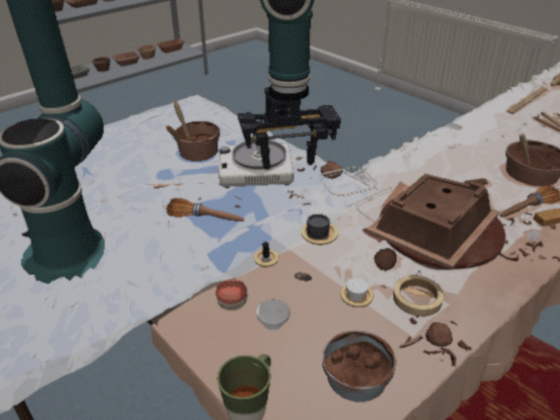

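View pics/top_h.png

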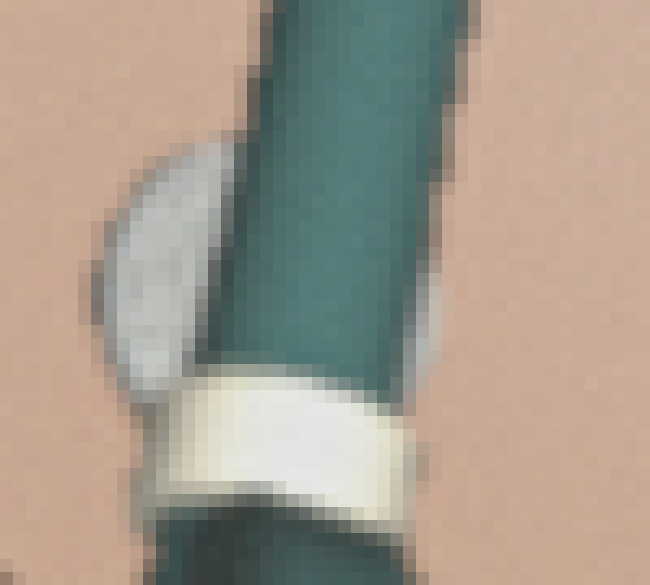

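View pics/side_h.png

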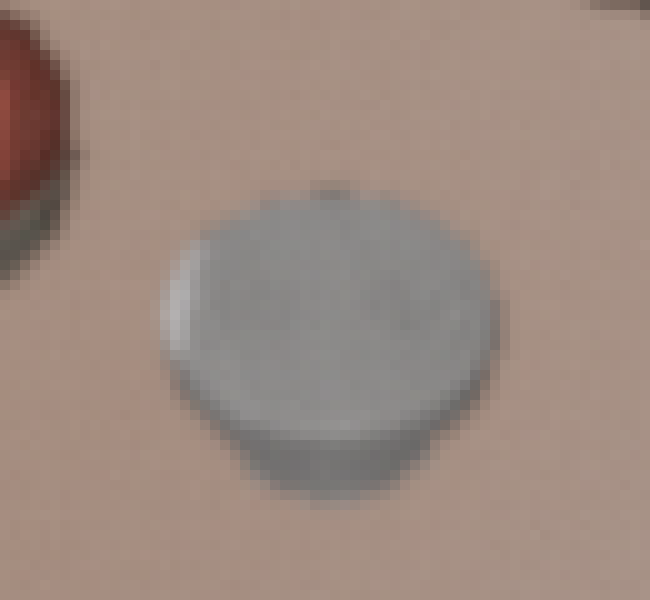

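Side h shows the chuck in the large dish at (319,231), with the small head and mandrel standing. The throwing head is alone at (272,311), and the timer and kidney are in place. I'll squeeze the head at two perpendicular yaws to centre it exactly in the gripper.

Run:
```python
from h import *
from cell import manip,cams
S=pickle.load(open("side_h.pkl","rb"));T=pickle.load(open("top_h.pkl","rb"))
a=np.linspace(0,2*np.pi,180)
# side extents observed u 255.5..289.0 v back 298.5
print(plane(S,(272.3,310.6),.036))
for X,Y in((.431,-.304),(.431,-.308),(.432,-.306)):
    r=np.c_[X+.033*np.cos(a),Y+.033*np.sin(a),0*a+.036]
    q=project(S,r);t=project(T,r);print(X,Y,q.min(0),q.max(0),t.min(0),t.max(0))
```

```text
[[ 0.4304 -0.3066  0.036 ]]
0.431 -0.304 [255.5367 297.5733] [289.1955 322.2671] [377.6121 224.6383] [403.7879 251.0071]
0.431 -0.308 [255.8715 298.971 ] [289.6331 323.8143] [379.2014 224.6511] [405.3699 251.0167]
0.432 -0.306 [256.2077 298.1993] [289.9133 322.9604] [378.3975 224.2483] [404.5667 250.6094]
```

Run:
```python
from h import *
from cell import manip,cams
X,Y=.431,-.305
manip.move_pose(np.array([X,Y,.09]),down(-75));manip.set_gripper(.080)
manip.move_linear(np.array([X,Y,.0125]),rate=.08);log(manip,"down")
manip.set_gripper(0.0,8);log(manip,"squeeze1")
manip.set_gripper(.080)
manip.move_linear(np.array([X,Y,.05]),rate=.12)
manip.move_pose(np.array([X,Y,.05]),down(15));log(manip,"turned")
manip.move_linear(np.array([X,Y,.0125]),rate=.08)
manip.set_gripper(0.0,45);log(manip,"grip2")
manip.move_linear(np.array([X,Y,.03]),rate=.05);log(manip,"up")
manip.move_linear(np.array([X,Y,.2]),rate=.15);log(manip,"up")
snap(cams,"i",{"side":(220,330,190,330)})
```

```text
down t30.89 p [ 0.4315 -0.3054  0.013 ] F [-0.12  0.57  0.54] w0.0799
squeeze1 t31.25 p [ 0.4312 -0.3049  0.013 ] F [0.07 3.14 4.05] w0.0654
turned t33.53 p [ 0.4307 -0.3048  0.0495] F [-0.44  0.66 -0.24] w0.0800
grip2 t34.53 p [ 0.4317 -0.3054  0.0131] F [ 0.93 -0.38  0.2 ] w0.0646
up t35.03 p [ 0.4311 -0.3051  0.0304] F [ 0.08  1.25 -3.  ] w0.0645
up t36.32 p [ 0.4303 -0.3045  0.1987] F [ 0.13  0.09 -2.61] w0.0646
```

View pics/side_i.png

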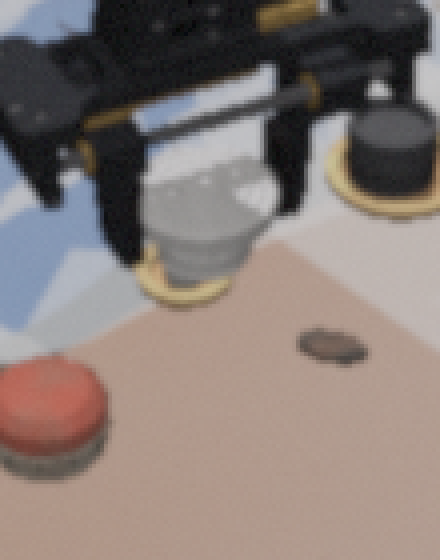

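Run:
```python
from h import *
from cell import manip,cams
X,Y=.5012,.2647
manip.move_pose(np.array([X,Y,.2]),down(15));log(manip,"over")
manip.move_linear(np.array([X,Y,.125]),rate=.1);s=log(manip,"hover")
manip.dwell(.2);s=log(manip)
snap(cams,"j",{"side":(215,305,110,190),"top":(110,220,160,260)})
P=s["tool_pos"];a=np.linspace(0,2*np.pi,180)
for n in("top","side"):
    c=pickle.load(open(n+"_j.pkl","rb"))
    for r,z in((.033,.023),(.033,.011),(.022,-.013)):
        q=project(c,np.c_[P[0]+r*np.cos(a),P[1]+r*np.sin(a),0*a+P[2]+z]);print(n,r,z,q.min(0),q.max(0))
```

```text
over t38.48 p [0.5016 0.2638 0.2   ] F [ 0.56 -0.57 -3.07] w0.0646
hover t39.38 p [0.5018 0.2649 0.1256] F [ 0.03  0.07 -2.27] w0.0642
 t39.58 p [0.5019 0.2651 0.126 ] F [ 0.46  0.14 -2.89] w0.0644
top 0.033 0.023 [136.8893 186.0361] [166.2948 215.0167]
top 0.033 0.011 [138.3914 187.0276] [167.4609 215.684 ]
top 0.022 -0.013 [146.0328 193.5825] [164.9795 212.2687]
side 0.033 0.023 [245.7492 120.1244] [270.0549 131.1164]
side 0.033 0.011 [245.9333 124.0506] [270.1241 135.1401]
side 0.022 -0.013 [250.2921 133.6177] [266.2672 141.1345]
```

View pics/side_j.png

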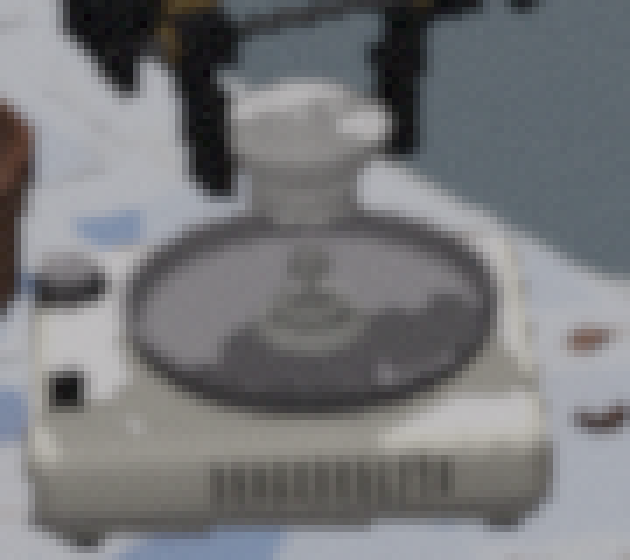

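View pics/top_j.png

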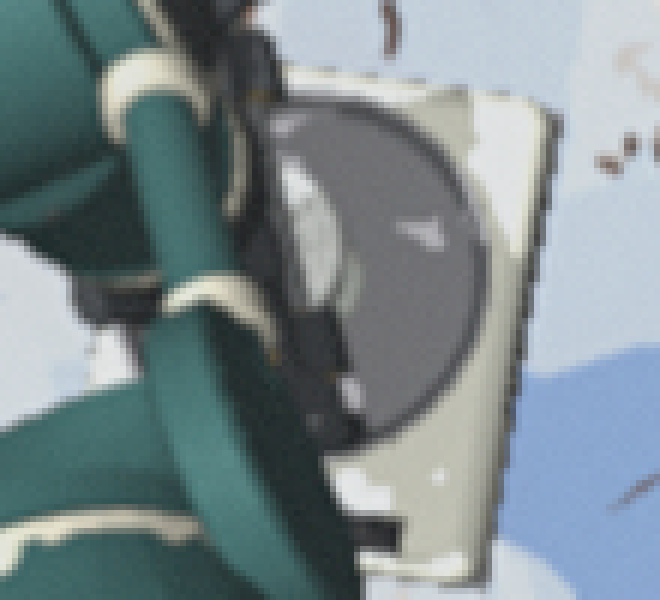

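Side j shows the hub hovering at u≈258.1 directly over the spindle tip (258.2–258.6), matching the projection of 258.3. I'll lower slowly and watch the forces.

Run:
```python
from h import *
from cell import manip,cams
X,Y=.5012,.2650
def rd(n=3):
    F=[];M=[];p=[]
    for _ in range(n):
        manip.dwell(.03);s=manip.state();F.append(s["contact_force"]);M.append(s["moment"]);p.append(s["tool_pos"])
    return np.mean(F,0),np.mean(M,0),np.mean(p,0)
print(*rd())
for z in(.108,.104,.101,.098,.095,.093):
    manip.move_linear(np.array([X,Y,z]),rate=.05)
    F,M,p=rd();print(z,F,M,p)
    if F[2]>4 or np.hypot(F[0],F[1])>6: print("contact");break
print(manip.state()["clock"])
snap(cams,"k",{"side":(215,305,110,190)})
```

```text
[-0.0213 -0.0171 -2.7764] [-0.0441 -0.1045  0.0509] [0.5014 0.2648 0.1255]
0.108 [ 0.3242  0.1549 -2.8425] [-0.0031 -0.0999  0.0234] [0.5011 0.265  0.1078]
0.104 [ 0.1745 -0.3035 -3.2199] [-0.0158 -0.1299 -0.0022] [0.5011 0.265  0.1039]
0.101 [ 0.2055  0.2232 -2.3763] [-0.0325 -0.0881  0.0144] [0.5011 0.2649 0.1009]
0.098 [ 1.2599  1.0291 -3.3757] [ 0.0318 -0.2499  0.0083] [0.5014 0.2651 0.098 ]
0.095 [ 2.4436  0.7024 -4.1566] [ 0.1544 -0.5693 -0.0089] [0.5016 0.2651 0.0949]
0.093 [ 2.1796  0.6242 -0.2654] [ 0.1398 -0.5447  0.0107] [0.5018 0.2653 0.0936]
42.125
```

View pics/side_k.png

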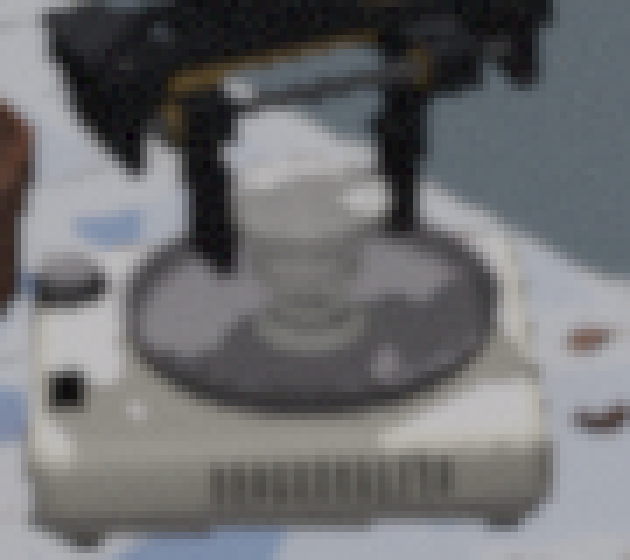

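Run:
```python
from h import *
from cell import manip,cams
X,Y=.5020,.2652
def rd(n=3):
    F=[];M=[];p=[]
    for _ in range(n):
        manip.dwell(.03);s=manip.state();F.append(s["contact_force"]);M.append(s["moment"]);p.append(s["tool_pos"])
    return np.mean(F,0),np.mean(M,0),np.mean(p,0)
manip.move_linear(np.array([X,Y,.0935]),rate=.02);print("shift",*rd())
for z in(.092,.090,.088,.086,.084,.082,.081,.080,.079,.078):
    manip.move_linear(np.array([X,Y,z]),rate=.03)
    F,M,p=rd(2);print(z,F,M,p,"w",manip.state()["gripper_width"])
    if F[2]>22 or np.hypot(F[0],F[1])>12: print("stop");break
print(manip.state()["clock"])
snap(cams,"l",{"side":(215,305,110,190)})
```

```text
shift [ 1.952   0.6638 -0.1156] [ 0.1221 -0.4515  0.0107] [0.502  0.2652 0.0936]
0.092 [2.5313 1.3288 0.5106] [ 0.2672 -0.6449  0.0141] [0.5025 0.2655 0.0923] w 0.06460697568411126
0.09 [ 4.2197  2.2372 -0.8397] [ 0.3712 -0.901   0.0132] [0.5023 0.2653 0.0898] w 0.06455014728518302
0.088 [ 5.5046  3.0906 -2.6723] [ 0.4289 -0.9575 -0.0017] [0.5019 0.2652 0.0872] w 0.06474600235575038
0.086 [ 5.9874  2.7306 -6.186 ] [ 0.4765 -1.1749 -0.0198] [0.5017 0.265  0.0846] w 0.06457950629042297
0.084 [ 6.8119  3.0977 -8.4508] [ 0.492  -1.2823  0.0233] [0.5016 0.265  0.0823] w 0.06431199829647713
0.082 [ 5.4443  2.691  -4.1981] [ 0.5028 -0.9033  0.0108] [0.5016 0.2652 0.0811] w 0.06478758883331902
0.081 [1.4566 1.718  2.4624] [ 0.3433 -0.3709 -0.0126] [0.5017 0.2653 0.0811] w 0.06492369452268758
0.08 [-1.06    1.577   8.2944] [ 0.203   0.0834 -0.024 ] [0.5017 0.2652 0.081 ] w 0.0646373704873766
0.079 [-3.8044  0.03   13.8113] [ 0.0046  0.4843 -0.034 ] [0.5017 0.2653 0.081 ] w 0.06452335008722855
0.078 [-5.9413 -1.1052 19.4188] [-0.2248  0.8472 -0.0068] [0.5017 0.2653 0.0809] w 0.06421881110814198
45.7417
```

View pics/side_l.png

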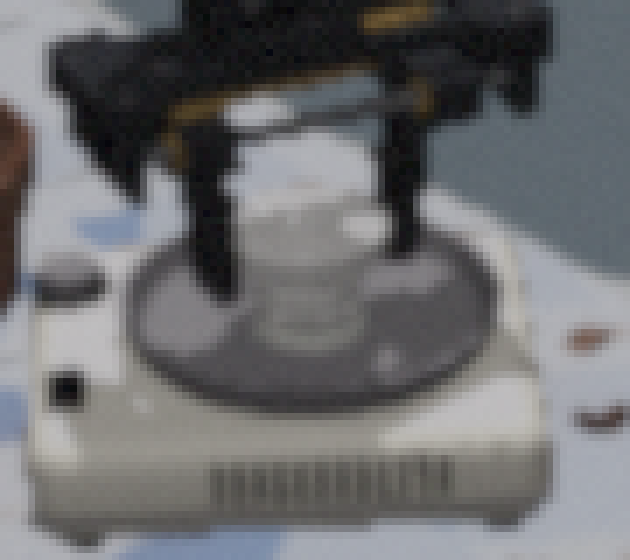

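The force went negative as the balls drew the head down, then it stopped hard at TCP 0.081, which puts the base at 0.068 on the shoulder. Now I release and check by pressing the top with closed fingers.

Run:
```python
from h import *
from cell import manip,cams
X,Y=.5017,.2652
manip.move_linear(np.array([X,Y,.0812]),rate=.03);log(manip,"relax")
manip.set_gripper(.084);log(manip,"open")
manip.move_linear(np.array([X,Y,.14]),rate=.12)
manip.set_gripper(0.0,10);manip.move_linear(np.array([X,Y,.112]),rate=.08)
for z in(.108,.106,.105,.104,.103,.102,.101,.100):
    manip.move_linear(np.array([X,Y,z]),rate=.03);manip.dwell(.05);s=log(manip,z)
    if s["contact_force"][2]>16: break
manip.move_linear(np.array([X,Y,.16]),rate=.12)
manip.move_pose(np.array([.40,.0,.35]),down(0));log(manip,"away")
snap(cams,"m",{"side":(215,305,110,190),"top":(110,220,160,260)})
for n in("top","side"):
    c=pickle.load(open(n+"_m.pkl","rb"));cv2.imwrite(f"pics/{n}_m2.png",c["image"])
    a=np.linspace(0,2*np.pi,90);q=project(c,np.c_[.5017+.033*np.cos(a),.2652+.033*np.sin(a),0*a+.104]);print(n,q.min(0),q.max(0))
```

```text
relax t46.10 p [0.5017 0.2652 0.0811] F [2.56 1.96 1.51] w0.0642
open t46.58 p [0.5012 0.2649 0.0807] F [-0.5  -0.62 -0.01] w0.0836
0.108 t49.30 p [0.5018 0.2653 0.1082] F [-0.08  0.27  1.03] w0.0004
0.106 t49.60 p [0.5017 0.2652 0.106 ] F [-0.75 -0.2   0.38] w0.0003
0.105 t49.90 p [0.5017 0.2651 0.105 ] F [ 0.28 -0.11  0.32] w0.0000
0.104 t50.20 p [0.502  0.2653 0.1044] F [-0.83 -0.89  3.93] w0.0004
0.103 t50.50 p [0.502  0.2654 0.1044] F [-2.62 -1.55  9.14] w0.0004
0.102 t50.80 p [0.5021 0.2654 0.1044] F [-5.87 -1.85 14.26] w0.0002
0.101 t51.10 p [0.5022 0.2655 0.1044] F [-7.66 -2.32 20.31] w0.0004
away t53.03 p [0.4    0.0005 0.3489] F [-0.41  0.09  0.6 ] w0.0004
top [142.2885 189.7131] [170.4701 217.5103]
side [246.3675 134.6532] [270.2383 145.9961]
```

View pics/side_m.png

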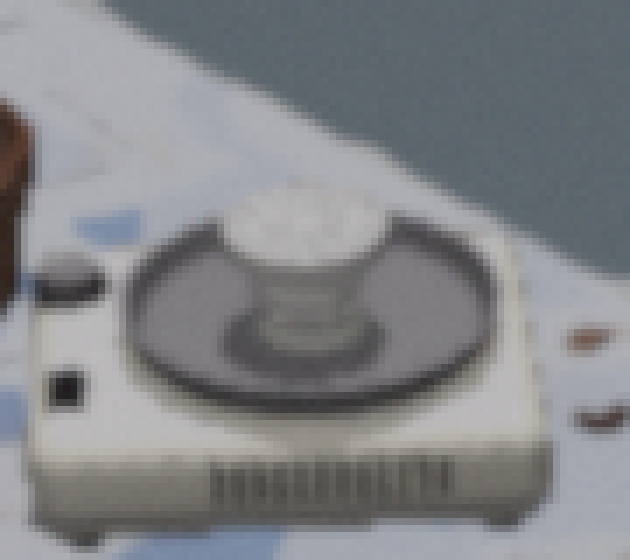

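View pics/top_m2.png

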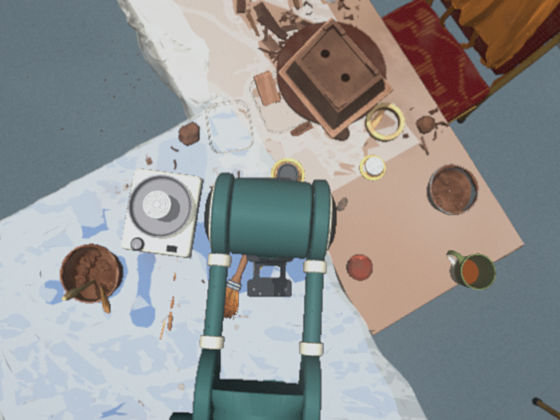

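View pics/side_m2.png

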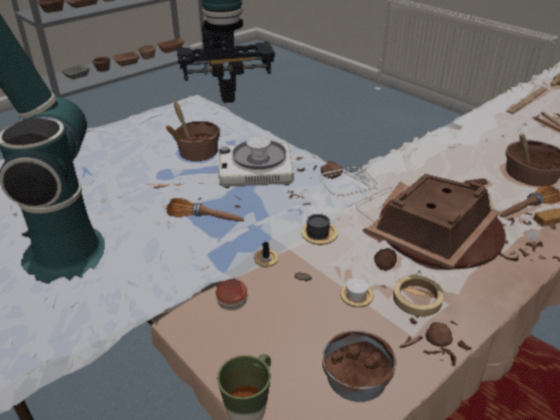

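Side m shows the head level on the spindle with no gap, and its top measured 0.1044 m (0.104 expected). The mandrel (266,253), chuck (319,228) and small head (357,290) stand in their dishes. The timer and kidney have not moved.

Run:
```python
from h import *
import cv2
for n,bx in(("timer",(205,255,270,315)),("kidney",(290,316,266,286))):
    u0,u1,v0,v1=bx;a=pickle.load(open("side0.pkl","rb"))["image"][v0:v1,u0:u1].astype(np.float32);b=pickle.load(open("side_m.pkl","rb"))["image"][v0:v1,u0:u1].astype(np.float32)
    print(n,cv2.phaseCorrelate(a.mean(2),b.mean(2)))
from cell import order,manip
order.close_job();print(manip.state()["clock"])
```

```text
timer ((-0.007927140553945833, 0.5526905241905489), 0.8079377318488227)
kidney ((0.6224702795227923, -0.07442467203358838), 0.9521308068875913)
the job is handed in; nothing more can be done
the job is handed in; nothing more can be done
```

I took the stack apart in the order asked and handed the job in at about 53 s. The mandrel is upright in the small dish, the small head in the medium dish and the cup chuck in the large dish. The throwing head is on the spindle, clicked past the detent and fully home.

**Throwing head:** As it clicked, the vertical force swung to −8 N, then it stopped hard at the shoulder. After release I pressed the top with about 20 N. It was at 0.1044 m (0.104 expected) and did not give. The last side picture shows it level with no gap.

**Other pieces:** All three stand upright in their dishes in that picture, and nothing was knocked over.

**Checks that disagreed:**
- **Timer and kidney:** Comparing the first and last side pictures gave shifts of about 0.55 px and 0.62 px, roughly 1 mm. The arm never knowingly touched either one. I put the shifts down to changed shadows and picture noise, but they were not exactly zero.
- **Cameras:** The two views differed by about 3 mm in y at the stack. I got round this by squeezing the throwing head at two perpendicular angles before lifting it.

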